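# Lock the copper tubes into their carrier

## Task

Two copper tubes lie in the grey saddle strips of a blue carrier; lock them in at both ends. One orange top strip has been laid on its studs but not pressed down: fetch the other from the blue parts bin, set it on the free pair of studs, and push both orange strips fully home, so that each sits flush on its grey strip at both ends. Keep the tubes in their saddles, do not shove or knock over the bottle, the valve or the loose bend, and let go of everything.

Things in the scene. Friction and masses are not known exactly. Their poses are not given: they have to be found in the camera images.
- carrier: Blue tube carrier fixed to the bench at any yaw: base plate 186 (x) x 262 (y) mm, 12 mm thick. Origin: centre of its underside; z up, tubes along its y. Grey lower saddle strips, 160 mm along x and 34 mm along y, tops 40 mm above the bench, stand across it at y = -90 and +90 mm, each with a white stud at x = -62 and +62 mm.
- handle (a point): Middle of the carrier's fixed steel hoop handle, on the bar's axis, 138 mm above the bench. The bar runs along the carrier's x over its middle (y = 0), 180 mm wide between posts, grip 20 mm thick, so its top is 148 mm above the bench.
- station_a (a point): On the carrier at its y = -90 mm: where the centre of a top strip lies when fully home, 60 mm above the bench; axes as the carrier's. Its two studs (19 mm thick, tapered to 12 mm, 25 mm above the grey top) have springy legs: a strip set on them stays 12 to 17 mm proud, and each end needs about 8 to 14 N to go home. The unpressed strip sits here at the start.
- station_b (a point): The same point of the other station, at the carrier's y = +90 mm, with the same studs, free at the start. A strip pushed down at one end only stays tilted, that end 1 to 2 mm short of home, until the other end is pushed down too.
- saddle_1 (a point): On the carrier: middle of the tube that lies at x = -28 mm, on its axis, 40 mm above the bench; y is along the tube.
- saddle_2 (a point): The same for the tube at x = +28 mm.
- strip_a_mid (a point): Orange top strip laid loose on station_a's studs: 160 (x) x 34 (y) x 40 mm (z), 0.18 kg, same end for end. The point is its centre, 20 mm above its underside. Below: two tube saddles, and a socket 22 mm square, 28 mm deep at x = -62 and +62 mm. On top over each socket a black thumb pad 26 mm across whose top is 23 mm above this point.
- strip_b_mid (a point): The second orange top strip, the same in every way, lying right way up in the blue parts bin; the point is its centre, 20 mm above its underside.
- bin: Blue open parts bin standing fixed on the bench, 310 mm along its x, 180 mm along its y, walls 5 mm thick and 55 mm high, floor 5 mm thick. Origin: centre of its underside. The strip lies towards its -x end, a ball valve at its +x end.
- tube_1: Copper tube 28 mm thick, 250 mm long, loose, lying along the carrier's y in the saddles at x = -28 mm, axis 40 mm above the bench. Origin: its centre; its y is the tube's axis.
- tube_2: The same copper tube in the saddles at x = +28 mm.
- valve: Bystander: brass ball valve with a red lever, 62 mm long, 52 mm high, loose in the bin's +x end. Origin: centre of its underside.
- spray: Bystander: white leak-spray bottle, 54 mm thick, 165 mm tall, standing loose between carrier and bin. Origin: centre of its foot.
- bend: Bystander: copper U-bend of 16 mm tube, about 76 x 75 mm, lying flat on the bench between carrier and bin, nearer the robot. Origin: on the bench at the middle of its arc.
Mind the look-alikes: they are no part of the job. What is shaped like the part that bears strip_a_mid but red is not meant.

How it is judged:
By the outcome, as a careful person would: the job done as asked, in the order asked, and still so for the second after the job is handed in, with the robot touching nothing.
It also fails if it takes over 67 s, if anything falls off the work surface, if the arm or the gripper's body presses on something with over 40 N, if the wrist force passes 120 N, or if a joint passes its speed limit or range.

## Robot

A 7-joint arm with a two-finger parallel gripper is mounted at the origin on the work surface. World frame = base frame: x ahead of the robot, y to its left, z up, the work surface at z = 0. Lengths are in m, angles in rad, forces in N, time in s.
With the tool pointing down it reaches from about 0.35 to 0.9 m from the base axis. Payload 19.9 kg.
Tool frame: the origin (TCP) lies on the front face of the gripper's body, between the roots of the fingers; the fingertips stand 73 mm ahead of it and the grasp point (between the pads) lies 54 mm ahead of it; z points along the fingers, y is the direction in which the jaws open and shut (so a half turn about z gives the same grasp; the last joint's range is limited). The gripper opens to 85 mm and grips with 20 to 120 N. Pads are 22 mm wide; open, the fingers measure 114 mm over their backs; the gripper's body (76 mm by 85 mm) begins 54 mm behind the grasp point. The pads swing forward as they close: fully open they stand 13 mm farther back than shut.
Start: joints at [1.252, 0.417, -0.01, 1.614, 0.005, 1.111, -0.053], TCP at [0.171, -0.601, 0.304] pointing down, gripper open.
Joint ranges: [-2.81, 2.81], [-0.39, 2.02], [-1.27, 1.25], [0.06, 2.57], [-1.19, 4.33], [0.19, 2], [-2.82, 2.82]. Speed limits (rad/s): [1.89, 1.89, 2.39, 2.39, 3.01, 3.01, 3.01].

## Interface

Orientations are given as a unit quaternion [w, x, y, z].
In Python, from station import status, capture, camera_params, job gives the robot as it stands.
- The arm moves only by the tool step_arm, never from a script. Its arguments are lists of equal length, an entry for each row: "claw": the opening, from -1 (shut) to 1 (fully open); "delta_pos": the shift along the tool's x, y, z in cm, a list of three; "spin": the turn about the tool's z in degrees. In form: {"claw": [claw, ...], "delta_pos": [[dx, dy, dz], ...], "spin": [spin, ...]}. A call has 1 to 12 rows; each row is the pose to reach, as a shift and turn from the pose commanded when the call began, along the tool's axes at that moment; what a row does not reach only later rows make up. A row lasts 1/12 s, in which the tool goes at most 41.7 mm and 7.16 degrees, less where a joint would pass 70% of its speed; a pose out of reach is approached as far as the arm can. A call with a gripper value outside its range is refused whole. The fingers move at their own pace and stop on an object; "squeeze" is the grip in N (left out, the last holds). Time passes only in rows, so rows that repeat a pose let the fingers close. It gives the time, the measured TCP pose, the force and the opening at its end, in the units of the state.
- status.get_state(): the state, without advancing time (a new reading comes with each control period).
- capture(name): name is "scene" or "top" or "wrist"; returns (picture, depth): 400x640x3 uint8, red, green, blue; 400x640 float32, m along the optical axis (not along the pixel's ray), 0 where there is no reading.
- camera_params(name): a dict with "vertical_fov" (degrees; the focal length in pixels is half the picture's height over the tangent of half this angle, whatever the lens; pixels are square), "cx", "cy" (the principal point, pixels), "R" (3x3) and "t" (3): a world point X has camera coordinates R X + t; the wrist camera has in their place "T_tool_cam" (4x4, takes a point from camera to tool coordinates, whose origin is the TCP and whose axes are the flange's). Camera axes: x right, y down, z forward; pixel columns grow to the right and rows downward; lengths in m; the calibration is good to about 2 mm. A picture is of the moment at which its call begins: read the wrist's pose just before it. camera_params takes no time and is no camera call.
- job.hand_in(): hands the job in, once; it reports no verdict.
The state is a dict: "t": time; "qpos": joint angles; "qd": joint speeds; "joint_efforts": joint torques, N m; "position": TCP position; "eef_rot": TCP orientation; "force": force on the tool from outside, world axes, zero at the start; "ft_torque": the same for the moment, N m; "grip_width": opening from 0.0 (shut) to 1.0 (fully open).
Only numpy, scipy, OpenCV 4.12 (cv2) and the standard library are available. Lean on these libraries where they do the work, as an engineer would, in place of code of your own. Each camera call takes 0.05 s, during which the arm holds its last target.

## Working session

There is one attempt and no reset: what is moved stays moved. The work goes in short steps, Python scripts to look and compute and a tool call to move; the robot and the scene stay as the last step left them, time stands still between calls to the robot, and variables do not carry over. Pictures are saved under pics/ and viewed, and the job is handed in when it is done.

Besides the shell and the picture viewer there is one more tool, called as a command line: name --pt "numbers of a row" for each row, then --argument value for the rest. step_arm: Moves the arm, as the interface text tells. Its arguments: {"type":"object","properties":{"claw":{"type":"array"},"delta_pos":{"type":"array"},"spin":{"type":"array"},"squeeze":{"type":"number"}},"required":["claw","delta_pos","spin"]}

```bash
ls; mkdir -p pics; python3 - <<'E'
from station import status,capture,camera_params
import cv2,numpy as np
print(status.get_state())
for n in("scene","top","wrist"):
    p,d=capture(n);cv2.imwrite(f"pics/{n}0.png",p[:,:,::-1]);np.save(f"pics/{n}0.npy",d)
    print(n,camera_params(n))
E
```

```text
pics
{'t': 0.0, 'qpos': array([ 1.25255706,  0.41798265, -0.01028819,  1.61418519,  0.00470687,
        1.11068344, -0.0529879 ]), 'qd': array([ 0.00161096, -0.00011906,  0.00158622,  0.00103683, -0.00060578,
        0.00084907,  0.00148568]), 'joint_efforts': array([ 1.98546266e-03, -8.64449930e+01,  6.79771509e-01, -4.34894443e+01,
        1.90442882e-02,  7.39554875e-03, -1.74882155e-05]), 'position': array([ 0.17067832, -0.60097322,  0.30325024]), 'eef_rot': array([-6.02380352e-04,  9.90441315e-01,  1.37933391e-01, -1.36402846e-04]), 'force': array([-0.55458947,  0.91105527,  0.24687798]), 'ft_torque': array([ 0.01555469, -0.01426308, -0.02720232]), 'grip_width': 0.9996565232320522}
scene {'vertical_fov': 48.97805702084698, 'cx': 321.537675862107, 'cy': 208.3367284916475, 'R': array([[ 0.4290515 ,  0.90327562, -0.00282166],
       [ 0.77969006, -0.37192256, -0.503743  ],
       [-0.45606821,  0.21393167, -0.86384896]]), 't': array([-0.24411926, -0.41662585,  1.3073211 ])}
top {'vertical_fov': 42.56406386407217, 'cx': 323.9294646244297, 'cy': 197.42692155922646, 'R': array([[ 0.03685327, -0.99931337, -0.00382318],
       [-0.97769548, -0.03526391, -0.20704588],
       [ 0.2067689 ,  0.01136822, -0.97832376]]), 't': array([-0.0146892 ,  0.62879306,  1.30598771])}
wrist {'vertical_fov': 71.63668553522649, 'cx': 323.0449668360656, 'cy': 196.06922879485424, 'T_tool_cam': array([[ 1.91050643e-05, -9.65879941e-01, -2.58990229e-01,
         6.54673075e-02],
       [ 9.99999817e-01, -1.38059275e-04,  5.88646705e-04,
         5.70988291e-04],
       [-6.04318048e-04, -2.58990193e-01,  9.65879762e-01,
        -6.96533898e-02],
       [ 0.00000000e+00,  0.00000000e+00,  0.00000000e+00,
         1.00000000e+00]])}
```

View pics/scene0.png

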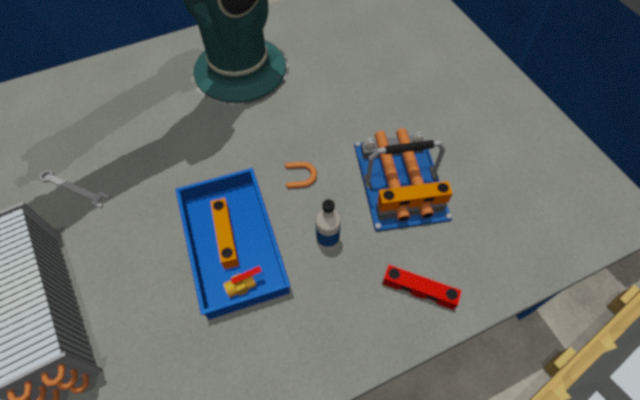

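View pics/top0.png

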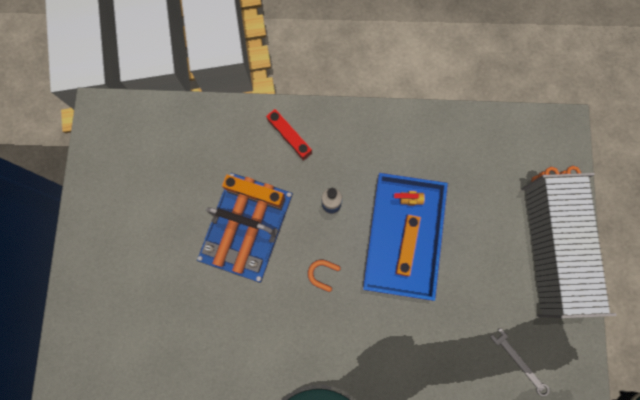

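View pics/wrist0.png

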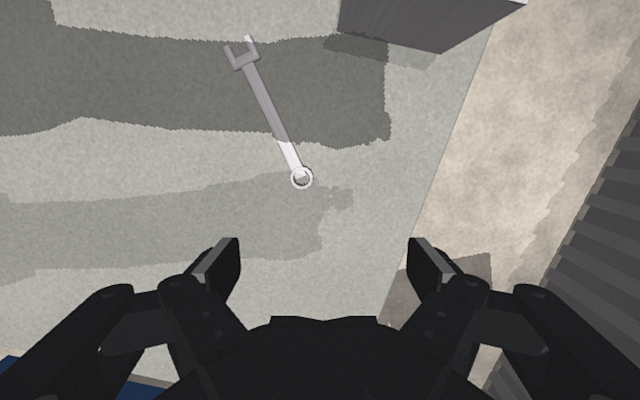

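The two orange candidates are at top (252,190), lying on the carrier studs (strip_a), and top (408,246), in the blue bin (strip_b). The red one at (289,134) is the look-alike and is not meant. I'll confirm with enlarged crops and measure.

```bash
cat > h.py <<'E'
import numpy as np,cv2
from station import status,capture,camera_params
from scipy.spatial.transform import Rotation as Ro
def cam(name,st=None):
    c=camera_params(name);f=200/np.tan(np.radians(c["vertical_fov"]/2))
    if name=="wrist":
        st=st or status.get_state();q=st["eef_rot"];Rt=Ro.from_quat([q[1],q[2],q[3],q[0]]).as_matrix()
        T=c["T_tool_cam"];Rwc=Rt@T[:3,:3];o=Rt@T[:3,3]+st["position"]
    else: Rwc=c["R"].T;o=-c["R"].T@c["t"]
    return f,c["cx"],c["cy"],Rwc,o
def plane(C,u,v,z):
    f,cx,cy,R,o=C;d=R@np.array([(u-cx)/f,(v-cy)/f,1]);return o+d*(z-o[2])/d[2]
def dep(C,u,v,d):
    f,cx,cy,R,o=C;return o+R@np.array([(u-cx)/f,(v-cy)/f,1])*d
def proj(C,X):
    f,cx,cy,R,o=C;p=R.T@(np.array(X)-o);return f*p[0]/p[2]+cx,f*p[1]/p[2]+cy
def cloud(C,D):
    f,cx,cy,R,o=C;v,u=np.mgrid[0:400,0:640];P=np.stack([(u-cx)/f*D,(v-cy)/f*D,D],-1)
    return P@R.T+o
def blobs(m,amin=20):
    n,l,s,c=cv2.connectedComponentsWithStats(m.astype(np.uint8));return [(c[i].round(1),s[i]) for i in range(1,n) if s[i,4]>=amin]
E
python3 - <<'E'
from h import *
for n in("top","scene"):
    p=cv2.imread(f"pics/{n}0.png");D=np.load(f"pics/{n}0.npy");C=cam(n);W=cloud(C,D)
    hsv=cv2.cvtColor(p,cv2.COLOR_BGR2HSV)
    o=(hsv[...,0]>8)&(hsv[...,0]<25)&(hsv[...,1]>180)&(hsv[...,2]>130)
    cl=cv2.morphologyEx(o.astype(np.uint8),cv2.MORPH_CLOSE,np.ones((3,3)))
    for c,s in blobs(cl,100): print(n,"orange",c,s,W[int(c[1]),int(c[0])].round(3))
    boxes={"top":((195,165,110,125),(360,165,95,140)),"scene":((345,125,120,110),(170,160,130,160))}[n]
    for k,(x,y,w,h) in enumerate(boxes):
        cv2.imwrite(f"pics/{n}_c{k}.png",cv2.resize(p[y:y+h,x:x+w],None,fx=4,fy=4,interpolation=cv2.INTER_CUBIC)[:600])
E
```

```text
top orange [252.7 189.8] [223 175  60  30 642] [0.639 0.198 0.093]
top orange [407.3 245.9] [397 216  21  59 504] [ 0.512 -0.217  0.045]
scene orange [414.3 192.1] [380 182  72  22 819] [0.642 0.193 0.095]
scene orange [223.7 230.9] [212 199  25  64 728] [ 0.521 -0.221  0.047]
scene orange [239.1 284.8] [226 276  28  18 244] [ 0.654 -0.233  0.04 ]
```

```bash
python3 - <<'E'
import cv2,numpy as np
a=cv2.imread("pics/top_c0.png");b=cv2.imread("pics/top_c1.png")
h=600;c=np.zeros((h,820,3),np.uint8);c[:a.shape[0],:a.shape[1]]=a;c[:b.shape[0],440:440+b.shape[1]]=b[:, :380]
cv2.imwrite("pics/tc.png",c[:,:800])
E
```

```text
(no output)
```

View pics/tc.png

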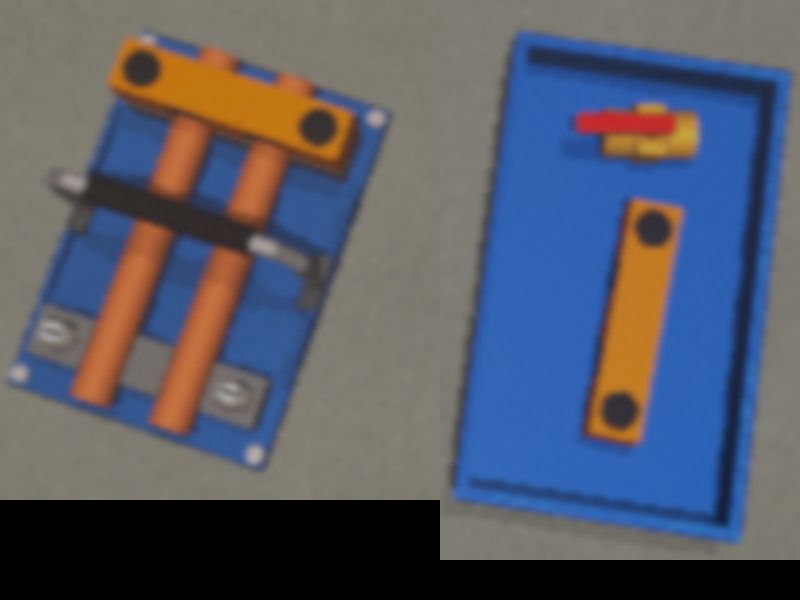

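View pics/scene_c0.png

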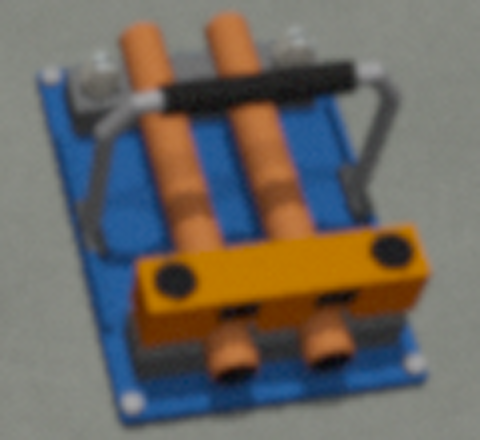

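Confirmed: strip_a is at top (252,190), laid on the studs at the far end of the carrier, and strip_b is at top (408,246) in the bin. Both are orange with two black pads. Next I'll measure the pads, studs and bystanders.

```bash
python3 - <<'E'
from h import *
for n,rois in(("top",{"a1":(223,174,20,20),"a2":(266,188,20,20),"b1":(403,212,20,20),"b2":(394,258,20,20)}),
 ("scene",{"a1":(440,178,14,20),"a2":(378,185,20,20),"b1":(220,242,18,22),"b2":(210,196,16,18)})):
    p=cv2.imread(f"pics/{n}0.png");D=np.load(f"pics/{n}0.npy");C=cam(n);W=cloud(C,D)
    g=p.max(2)
    for k,(x,y,w,h) in rois.items():
        m=np.zeros(g.shape,bool);m[y:y+h,x:x+w]=g[y:y+h,x:x+w]<90
        b=max(blobs(m,10),key=lambda t:t[1][4],default=None)
        if b is None: print(n,k,None);continue
        c,s=b;z=.097 if k[0]=="a" else .048
        print(n,k,c,s,plane(C,*c,z).round(4),"depth",W[int(round(c[1])),int(round(c[0]))].round(4))
p=cv2.imread("pics/top0.png");C=cam("top");D=np.load("pics/top0.npy");W=cloud(C,D)
# plate corner buttons (white), z~.014 : crop coords/4+offset
for c in((18,374),(254,455),(375,118),(150,40)): print("btn",plane(C,195+c[0]/4,165+c[1]/4,.014).round(4))
for c in((55,330),(232,390)): print("stud",plane(C,195+c[0]/4,165+c[1]/4,.06).round(4), W[int(165+c[1]/4),int(195+c[0]/4)].round(3))
for nm,c in dict(bottle=(331,193),valve=(408,199),bend=(322,275)).items():
    print(nm,W[c[1],c[0]].round(3))
for c in((517,33),(790,75),(740,540),(457,497)): print("bin rim",plane(C,360+(c[0]-440)/4,165+c[1]/4,.055).round(3))
E
```

```text
top a1 [230.  181.7] [227 178   7   8  47] [0.6556 0.2562 0.097 ] depth [0.6554 0.2566 0.0947]
top a2 [277.5 203.7] [266 195  19  13  53] [0.6013 0.1281 0.097 ] depth [0.6015 0.1273 0.0918]
top b1 [412.9 221.7] [409 218   8   8  50] [ 0.5748 -0.2322  0.048 ] depth [ 0.5739 -0.2323  0.0486]
top b2 [404.3 267.2] [401 264   8   8  51] [ 0.4529 -0.2097  0.048 ] depth [ 0.4536 -0.2094  0.0444]
scene a1 [443.2 187.5] [440 184   8   8  54] [0.6601 0.2569 0.097 ] depth [0.6606 0.2562 0.0961]
scene a2 [388.3 194.6] [384 191  10   8  64] [0.6237 0.1373 0.097 ] depth [0.6226 0.1377 0.0935]
scene b1 [226.6 252.5] [222 248  10   9  68] [ 0.5776 -0.232   0.048 ] depth [ 0.5771 -0.2308  0.0484]
scene b2 [218.  205.1] [214 202   9   8  56] [ 0.4554 -0.2104  0.048 ] depth [ 0.4576 -0.2103  0.0516]
btn [0.4587 0.3395 0.014 ]
btn [0.4104 0.1762 0.014 ]
btn [0.6446 0.1068 0.014 ]
btn [0.6948 0.2673 0.014 ]
stud [0.4846 0.3062 0.06  ] [0.485 0.307 0.065]
stud [0.4497 0.1872 0.06  ] [0.45  0.186 0.068]
bottle [ 0.62  -0.01   0.163]
valve [ 0.639 -0.221  0.036]
bend [0.427 0.006 0.003]
bin rim [ 0.704 -0.139  0.055]
bin rim [ 0.681 -0.324  0.055]
bin rim [ 0.371 -0.288  0.055]
bin rim [ 0.392 -0.105  0.055]
```

```bash
cat >> h.py <<'E'
def go(P,yawdeg=None,st=None):
    """delta in tool axes (cm) and spin(deg) to TCP at P with tool x at yaw"""
    st=st or status.get_state();q=st["eef_rot"];R=Ro.from_quat([q[1],q[2],q[3],q[0]]).as_matrix()
    d=R.T@(np.array(P)-st["position"])*100
    y=np.degrees(np.arctan2(R[1,0],R[0,0]))
    s=None if yawdeg is None else -((yawdeg-y+180)%360-180)
    print("t %.2f"%st["t"],"pos",st["position"].round(4),"yaw %.1f"%y,"delta_cm",d.round(2),"spin",s)
E
python3 - <<'E'
from h import *
for n in("top","scene"):
    W=cloud(cam(n),np.load(f"pics/{n}0.npy"));v=W.reshape(-1,3)
    ok=(v[:,0]>0.1)&(v[:,0]<.9)&(v[:,1]<-.34)&(v[:,1]>-.9)&(v[:,2]>.06)&(v[:,2]<.6)
    q=v[ok];print(n,q.min(0),q.max(0))
go((.515,-.2215,.29),-10.4)
E
```

```text
top [ 0.18469784 -0.69746391  0.06002181] [ 0.72503203 -0.53888369  0.43930765]
scene [ 0.33946215 -0.67030997  0.06003814] [ 0.72514162 -0.54023525  0.15342194]
t 0.15 pos [ 0.1708 -0.601   0.3034] yaw 15.9 delta_cm [ 43.49 -27.1    1.37] spin 26.26112813081764
```

step_arm --claw '[1,1,1,1,1,1,1,1,1,1,1,1]' --pt "4 -2.5 0" --pt "8 -5 0" --pt "12 -7.5 0" --pt "16 -10 0.5" --pt "20 -12.5 0.5" --pt "24 -15 1" --pt "28 -17.5 1" --pt "32 -20 1.4" --pt "35 -22 1.4" --pt "38 -23.7 1.4" --pt "41 -25.5 1.4" --pt "43.5 -27.1 1.4" --spin '[2,4,7,10,12,15,18,20,22,24,25,26.3]'

```text
t: 1.15
position: [0.5075, -0.2294, 0.2899]
eef_rot: [-0.0, 0.996, -0.091, -0.0]
force: [0.3, -0.9, -0.3]
grip_width: 1.004
```

step_arm --claw '[1,1,1]' --pt "0 0 0" --pt "0 0 0" --pt "0 0 0" --spin '[0,0,0]'

```text
t: 1.4
position: [0.5062, -0.2315, 0.2896]
eef_rot: [0.0, 0.996, -0.091, -0.0]
force: [0.1, -0.2, 0.3]
grip_width: 1.003
```

```bash
python3 - <<'E'
from h import *
st=status.get_state();p,D=capture("wrist");C=cam("wrist",st)
cv2.imwrite("pics/w1.png",p[:,:,::-1]);np.save("pics/w1.npy",D)
m=(p.max(2)<90);m[240:]=0
for c,s in blobs(m,60): print(c,s,plane(C,*c,.048).round(4),dep(C,*c,D[int(c[1]),int(c[0])]).round(4))
go((.515,-.2215,.29),-10.4,st)
E
```

```text
[375.5  50.3] [374   0   3 104 109] [ 0.6301 -0.3093  0.048 ] [ 0.6313 -0.3106  0.0419]
[612.    8.6] [587   0  52  20 126] [ 0.625  -0.5435  0.048 ] [ 0.6273 -0.556   0.035 ]
[206.5  42.7] [201   7  12  75 108] [ 0.668 -0.142  0.048] [ 0.6667 -0.1434  0.0522]
[614.8  22.5] [588  13  52  20 129] [ 0.612  -0.5473  0.048 ] [ 0.6136 -0.5595  0.0355]
[221.4  56.5] [217  24  10  67  69] [ 0.653  -0.1534  0.048 ] [ 0.6619 -0.1435  0.0139]
[614.7  37.1] [588  29  52  17 118] [ 0.5985 -0.5483  0.048 ] [ 0.5994 -0.5579  0.0383]
[614.2  51.5] [588  45  52  14 121] [ 0.585 -0.549  0.048] [ 0.5855 -0.5604  0.0364]
[614.2  65.5] [588  60  52  12 120] [ 0.5714 -0.5501  0.048 ] [ 0.5714 -0.5615  0.0364]
[614.7  79. ] [589  75  51   9 113] [ 0.5579 -0.5518  0.048 ] [ 0.5574 -0.5635  0.0361]
[220.4 131.2] [213  83  16  99 118] [ 0.5812 -0.1318  0.048 ] [ 0.581  -0.1334  0.0523]
[119.6 109. ] [  87   85   56   54 1384] [ 0.6231 -0.032   0.048 ] [ 0.621  -0.0405  0.0604]
[615.   92.3] [589  89  51   7 118] [ 0.5443 -0.5532  0.048 ] [ 0.5435 -0.5632  0.038 ]
[  9.8 131.3] [  0  95  27  61 994] [0.6227 0
[... 835 characters left out ...]
 173  50  11 113] [ 0.4492 -0.5618  0.048 ] [ 0.4454 -0.5718  0.0382]
[615.3 189. ] [591 183  49  13 112] [ 0.4356 -0.5628  0.048 ] [ 0.4322 -0.5709  0.0401]
[615.8 200.1] [591 193  49  15 112] [ 0.4217 -0.5646  0.048 ] [ 0.4183 -0.5719  0.0409]
[615.6 210.8] [591 203  49  17 119] [ 0.4082 -0.5655  0.048 ] [ 0.403  -0.5757  0.0382]
[615.  221.2] [591 213  49  18 115] [ 0.3948 -0.566   0.048 ] [ 0.3901 -0.5745  0.0397]
[313.5 226. ] [304 217  20  19 311] [ 0.4541 -0.211   0.048 ] [ 0.4541 -0.2109  0.0478]
[613.9 231.1] [591 222  48  18 114] [ 0.382  -0.5658  0.048 ] [ 0.375  -0.5777  0.0365]
t 1.40 pos [ 0.5062 -0.2315  0.2896] yaw -10.4 delta_cm [ 0.68 -1.14 -0.04] spin -0.029554726211870275
```

View pics/w1.png

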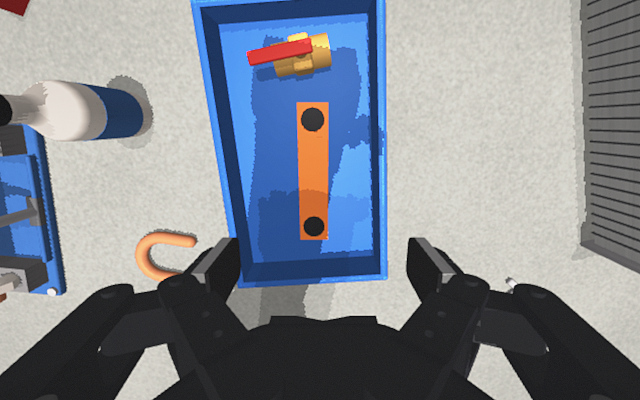

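Wrist view: the strip_b pads are at px (312,119) and (313,226), 123 mm apart (124 expected), at z≈48 mm. The centre is (0.515,-0.222) and the yaw -10.2°. Descending.

step_arm --claw '[1,1,1,1,1,1,1,1,1]' --pt "0.7 -1.1 2" --pt "0.7 -1.1 5" --pt "0.7 -1.1 8" --pt "0.7 -1.1 11" --pt "0.7 -1.1 14" --pt "0.7 -1.1 16" --pt "0.7 -1.1 16" --pt "0.7 -1.1 16" --pt "0.7 -1.1 16" --spin '[0,0,0,0,0,0,0,0,0]'

```text
t: 2.2
position: [0.5156, -0.2225, 0.1313]
eef_rot: [0.0, 0.996, -0.092, 0.001]
force: [-0.4, 0.1, 1.1]
grip_width: 0.996
```

```bash
python3 - <<'E'
from h import *
go((.5148,-.2220,.085),-10.2)
E
```

```text
t 2.20 pos [ 0.5156 -0.2225  0.1313] yaw -10.5 delta_cm [-0.1  -0.04  4.63] spin -0.3041218946053732
```

step_arm --claw '[1,1,1,1,-1,-1,-1,-1,-1,-1,-1,-1]' --pt "-0.1 0 2" --pt "-0.1 0 4" --pt "-0.1 0 4.6" --pt "-0.1 0 4.6" --pt "-0.1 0 4.6" --pt "-0.1 0 4.6" --pt "-0.1 0 4.6" --pt "-0.1 0 4.6" --pt "-0.1 0 4.6" --pt "-0.1 0 4.6" --pt "-0.1 0 4.6" --pt "-0.1 0 4.6" --spin '[0,0,0,0,0,0,0,0,0,0,0,0]' --squeeze 60

```text
t: 3.2
position: [0.5148, -0.2216, 0.0848]
eef_rot: [0.0, 0.996, -0.091, 0.0]
force: [-2.7, 0.4, 12.2]
grip_width: 0.387
```

step_arm --claw '[-1,-1,-1,-1,-1,-1]' --pt "0 0 0" --pt "0 0 0" --pt "0 0 0" --pt "0 0 -1" --pt "0 0 -2" --pt "0 0 -3" --spin '[0,0,0,0,0,0]'

```text
t: 3.7
position: [0.5144, -0.2214, 0.1151]
eef_rot: [-0.0, 0.996, -0.091, 0.0]
force: [-0.1, -0.7, -1.6]
grip_width: 0.389
```

step_arm --claw '[-1,-1,-1,-1,-1,-1,-1,-1,-1,-1]' --pt "0 0 -2" --pt "0 0 -5" --pt "0 0 -8" --pt "0 0 -11" --pt "0 0 -14" --pt "0 0 -17" --pt "0 0 -19.5" --pt "0 0 -19.5" --pt "0 0 -19.5" --pt "0 0 -19.5" --spin '[0,0,0,0,0,0,0,0,0,0]'

```text
t: 4.53
position: [0.514, -0.2213, 0.3087]
eef_rot: [-0.0, 0.996, -0.091, -0.0]
force: [0.2, -0.4, -3.6]
grip_width: 0.383
```

```bash
python3 - <<'E'
from h import *
st=status.get_state();p,D=capture("wrist");C=cam("wrist",st)
cv2.imwrite("pics/w2.png",p[:,:,::-1])
p2,D2=capture("scene");cv2.imwrite("pics/s2.png",p2[:,:,::-1])
print(st["force"],st["grip_width"]);go((.40,.2,.30),73.7,st)
E
```

```text
[ 0.1825774  -0.43101369 -3.596594  ] 0.38306335802561936
t 4.53 pos [ 0.514  -0.2213  0.3087] yaw -10.4 delta_cm [-18.84 -39.37   0.88] spin -84.14013714212854
```

View pics/w2.png

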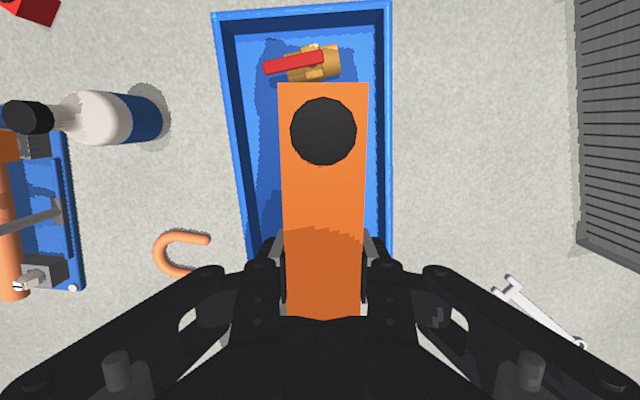

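View pics/s2.png

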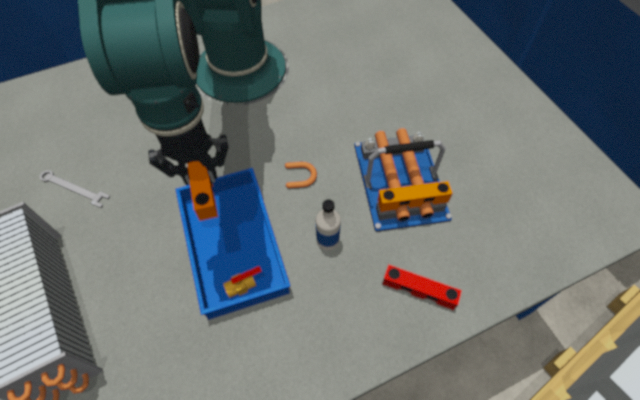

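Strip is held square and centred, pad px (323,131), weight felt. Moving to a viewpoint beside station_b, high above everything.

step_arm --claw '[-1,-1,-1,-1,-1,-1,-1,-1,-1,-1,-1,-1]' --pt "-1 -2 0" --pt "-3 -5 0" --pt "-5 -8.5 0" --pt "-7 -12 0" --pt "-9 -15.5 0" --pt "-11 -19 0" --pt "-13 -23 0" --pt "-15 -26.5 0" --pt "-17 -30 0" --pt "-19 -33.5 0" --pt "-21 -37 0" --pt "-22.6 -40.1 0" --spin '[-7,-14,-21,-28,-35,-42,-49,-56,-63,-70,-77,-84.1]'

```text
t: 5.63
position: [0.363, 0.2158, 0.3086]
eef_rot: [-0.0, 0.798, 0.602, -0.0]
force: [1.3, 0.2, -0.8]
grip_width: 0.391
```

step_arm --claw '[-1,-1,-1,-1]' --pt "0 0 0" --pt "0 0 0" --pt "0 0 0" --pt "0 0 0" --spin '[0,0,0,0]'

```text
t: 5.97
position: [0.365, 0.2129, 0.3085]
eef_rot: [-0.0, 0.801, 0.599, -0.0]
force: [-0.1, 0.1, -2.0]
grip_width: 0.39
```

```bash
python3 - <<'E'
from h import *
st=status.get_state();p,D=capture("wrist");C=cam("wrist",st)
cv2.imwrite("pics/w3.png",p[:,:,::-1]);np.save("pics/w3.npy",D)
np.savez("pics/w3s.npz",position=st["position"],eef_rot=st["eef_rot"])
go((.364,.214,.30),73.7,st)
E
```

```text
t 5.97 pos [0.365  0.2129 0.3085] yaw 73.5 delta_cm [ 0.08 -0.13  0.85] spin -0.17129140959917777
```

View pics/w3.png

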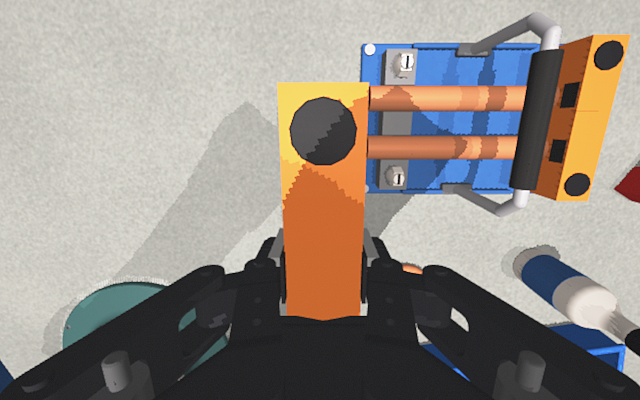

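```bash
python3 - <<'E'
from h import *
p=cv2.imread("pics/w3.png")
cv2.imwrite("pics/w3c.png",np.hstack([cv2.resize(p[40:90,375:425],(390,390),interpolation=cv2.INTER_NEAREST),cv2.resize(p[155:205,375:425],(390,390),interpolation=cv2.INTER_NEAREST)]))
s=np.load("pics/w3s.npz");C=cam("wrist",dict(position=s["position"],eef_rot=s["eef_rot"]))
D=np.load("pics/w3.npy");W=cloud(C,D)
for nm,(y0,y1) in dict(s1=(45,85),s2=(158,192)).items():
    m=np.zeros(D.shape,bool);m[y0:y1,383:420]=(W[y0:y1,383:420,2]>.062)
    v,u=np.nonzero(m);print(nm,"tip px",u.mean(),v.mean(),m.sum(),W[m].mean(0).round(4),W[m][:,2].max())
m=p.max(2)<80
for k,(x,y,w,h) in dict(a1=(590,35,40,40),a2=(560,168,40,34)).items():
    mm=np.zeros_like(m);mm[y:y+h,x:x+w]=m[y:y+h,x:x+w]
    c,st=max(blobs(mm,50),key=lambda t:t[1][4]);print(k,c,st,W[mm][:,2].mean(),plane(C,*c,.097).round(4),W[int(c[1]),int(c[0])].round(4))
# own strip pad in tool coords
T=camera_params("wrist")["T_tool_cam"];f,cx,cy,_,_=C
for u,v in((323,131),):
    d=T[:3,:3]@np.array([(u-cx)/f,(v-cy)/f,1]);o=T[:3,3];print("own pad tool",(o+d*(.0368-o[2])/d[2]).round(4), (o+d*D[v,u]).round(4))
E
```

```text
s1 tip px 406.7298850574713 62.54022988505747 174 [0.4787 0.3057 0.0803] 0.3781446280698588
s2 tip px 398.6231884057971 177.90579710144928 138 [0.4461 0.1933 0.0779] 0.3781446280698588
a1 [608.1  54.9] [594  41  29  29 636] 0.09472653752473115 [0.6528 0.2574 0.097 ] [0.6564 0.258  0.0932]
a2 [576.8 184.2] [565 173  25  23 437] 0.09646158906639482 [0.6183 0.1403 0.097 ] [0.6198 0.1394 0.0942]
own pad tool [0.0615 0.0006 0.0368] [0.0614 0.0005 0.0377]
```

View pics/w3c.png

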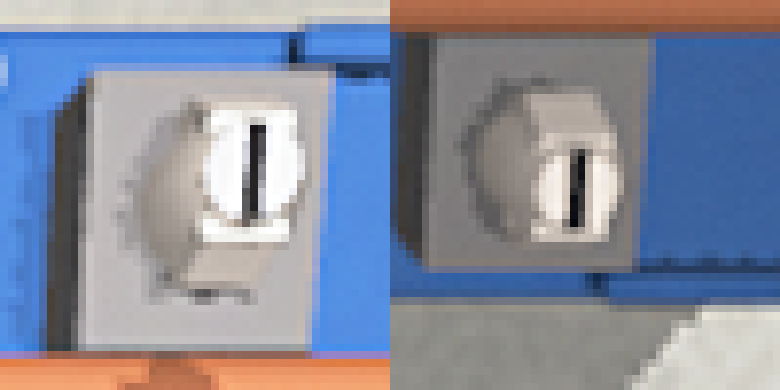

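```bash
python3 - <<'E'
from h import *
s=np.load("pics/w3s.npz");C=cam("wrist",dict(position=s["position"],eef_rot=s["eef_rot"]))
W=cloud(C,np.load("pics/w3.npy"))
a=plane(C,406.9,61.0,.065);b=plane(C,398.5,178.9,.065)
for q in((404,61),(409,61),(397,179),(401,179)): print(W[q[1],q[0]].round(4))
print(a,b,"dist",np.linalg.norm(a-b),"mid",(a+b)/2,"yaw",np.degrees(np.arctan2(*(a-b)[[1,0]])))
y=(a-b)/np.linalg.norm(a-b);cy=np.array([-y[1],y[0],0]);m=(a+b)/2;print("station a pred",m-.18*cy, "pads a", m-.18*cy+.062*y,m-.18*cy-.062*y)
# grey strip corners-free check via top cam: buttons
go((*m[:2],.20),np.degrees(np.arctan2(*(a-b)[[1,0]])))
E
```

```text
[0.481  0.3093 0.0653]
[0.4861 0.3079 0.065 ]
[0.4474 0.1895 0.064 ]
[0.4516 0.1883 0.0647]
[0.48395548 0.30846388 0.065     ] [0.44883193 0.18935268 0.065     ] dist 0.12418188751300066 mid [0.4663937  0.24890828 0.065     ] yaw 73.570248148599
station a pred [0.6390438  0.19799716 0.065     ] pads a [0.65657986 0.25746553 0.065     ] [0.62150775 0.13852879 0.065     ]
t 6.02 pos [0.3651 0.2129 0.3086] yaw 73.5 delta_cm [ 6.33  8.7  10.86] spin -0.049166031994644754
```

step_arm --claw '[-1,-1,-1,-1,-1,-1,-1,-1,-1,-1,-1,-1]' --pt "2 3 0" --pt "4 6 0" --pt "6.3 8.7 0" --pt "6.3 8.7 2" --pt "6.3 8.7 5" --pt "6.3 8.7 8" --pt "6.3 8.7 11" --pt "6.3 8.7 13" --pt "6.3 8.7 14" --pt "6.3 8.7 14" --pt "6.3 8.7 14" --pt "6.3 8.7 14" --spin '[0,0,0,0,0,0,0,0,0,0,0,0]'

```text
t: 7.02
position: [0.4667, 0.25, 0.1703]
eef_rot: [0.0, 0.801, 0.599, 0.001]
force: [0.3, -0.6, -1.6]
grip_width: 0.39
```

```bash
python3 - <<'E'
from h import *
st=status.get_state();go((.4664,.2489,.135),73.6,st);print(st["force"])
p,D=capture("wrist");cv2.imwrite("pics/w4.png",p[:,:,::-1])
p,D=capture("scene");cv2.imwrite("pics/s4.png",cv2.resize(p[80:250,300:520,::-1],None,fx=3,fy=3))
E
```

```text
t 7.02 pos [0.4667 0.25   0.1703] yaw 73.6 delta_cm [-0.11 -0.    3.53] spin 0.025501709682771434
[ 0.26617269 -0.57056125 -1.61257943]
```

View pics/w4.png

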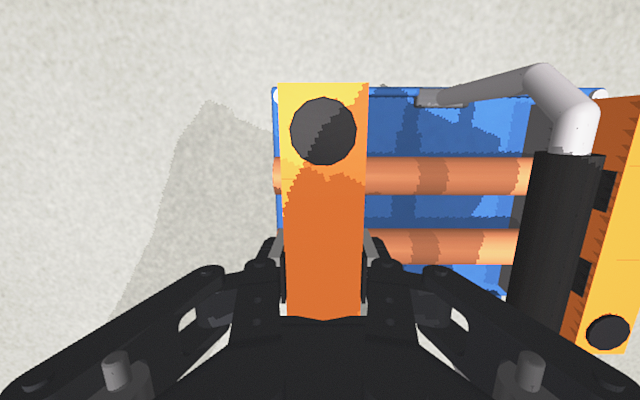

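View pics/s4.png

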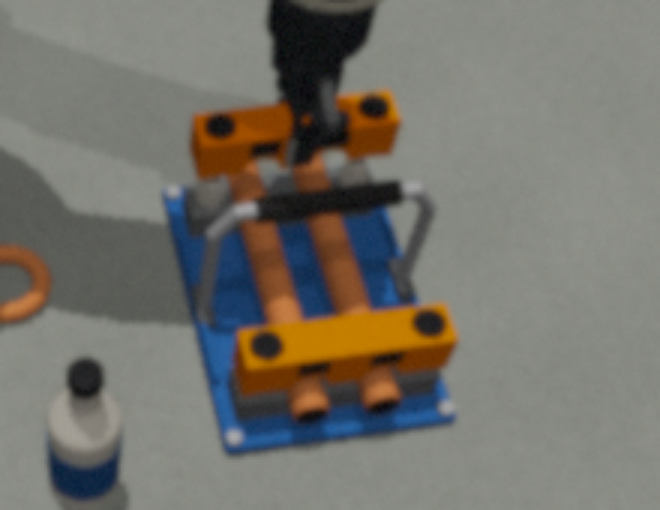

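The strip hangs over station_b, parallel to its grey strip, clear of the handle. Lowering it onto the studs.

step_arm --claw '[-1,-1,-1,-1,-1,-1,-1]' --pt "-0.1 0 1" --pt "-0.1 0 1.8" --pt "-0.1 0 2.4" --pt "-0.1 0 3" --pt "-0.1 0 3.3" --pt "-0.1 0 3.4" --pt "-0.1 0 3.4" --spin '[0,0,0,0,0,0,0]'

```text
t: 7.7
position: [0.4657, 0.2493, 0.1348]
eef_rot: [-0.0, 0.8, 0.6, 0.0]
force: [0.6, 3.1, -2.5]
grip_width: 0.39
```

step_arm --claw '[-1,-1,-1,-1]' --pt "0 0 0.2" --pt "0 0 0.3" --pt "0 0 0.4" --pt "0 0 0.4" --spin '[0,0,0,0]'

```text
t: 8.03
position: [0.4663, 0.2496, 0.1316]
eef_rot: [-0.0, 0.8, 0.6, 0.001]
force: [1.0, 5.1, 5.3]
grip_width: 0.387
```

Seated on the legs (force up). Opening and lifting off.

step_arm --claw '[0,0.6,1,1,1,1,1,1,1,1,1,1]' --pt "0 0 0.4" --pt "0 0 0.4" --pt "0 0 0.4" --pt "0 0 0.4" --pt "0 0 0.4" --pt "0 0 0" --pt "0 0 -2" --pt "0 0 -5" --pt "0 0 -8" --pt "0 0 -11" --pt "0 0 -13" --pt "0 0 -13" --spin '[0,0,0,0,0,0,0,0,0,0,0,0]'

```text
t: 9.03
position: [0.4667, 0.2497, 0.2652]
eef_rot: [0.001, 0.8, 0.599, 0.003]
force: [-0.0, -0.1, 0.7]
grip_width: 1.0
```

```bash
python3 - <<'E'
from h import *
st=status.get_state();C=cam("wrist",st);p,D=capture("wrist");cv2.imwrite("pics/w5.png",p[:,:,::-1]);np.save("pics/w5.npy",D)
W=cloud(C,D);m=p.max(2)<80;m[250:]=0
for c,s in blobs(m,100): 
    if max(s[2:4])<60: print(c,s,dep(C,*c,D[int(c[1]),int(c[0])]).round(4))
p,D=capture("scene");cv2.imwrite("pics/s5.png",cv2.resize(p[80:250,300:520,::-1],None,fx=3,fy=3))
go((.4664,.2489,.135),73.6,st)
E
```

```text
[533.3 127.7] [519 113  30  30 694] [0.6559 0.2574 0.094 ]
[497.2 165.1] [490 152  16  28 296] [0.6313 0.229  0.0785]
[487.9 221.9] [482 209  14  28 255] [0.6154 0.1751 0.0784]
[614.9 219.7] [601 210  29  21 330] [0.7869 0.1075 0.0262]
[232.2 244.4] [223 238  16  12 136] [0.4297 0.2709 0.2161]
[400.4 244.2] [377 238  47  12 299] [0.5369 0.1463 0.0218]
t 9.03 pos [0.4667 0.2497 0.2652] yaw 73.7 delta_cm [-0.13 -0.07 13.02] spin 0.0619362580147822
```

View pics/w5.png

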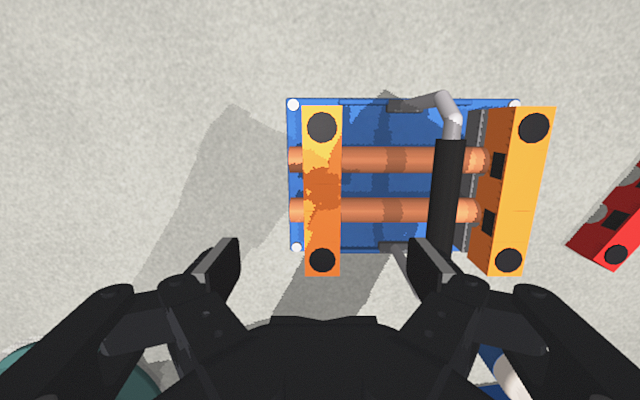

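View pics/s5.png

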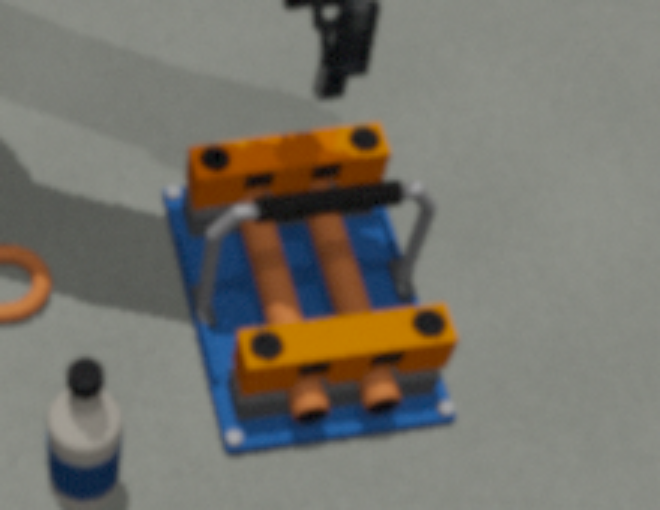

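Strip_b sits on both studs (pads px (322,127) and (322,260)). Closing the fingers and going above its +x pad.

step_arm --claw '[-1,-1,-1,-1,-1,-1,-1,-1,-1,-1,-1,-1]' --pt "2 -0.05 0" --pt "4 -0.05 0" --pt "6.1 -0.05 0" --pt "6.1 -0.05 0" --pt "6.1 -0.05 1" --pt "6.1 -0.05 3" --pt "6.1 -0.05 5" --pt "6.1 -0.05 7" --pt "6.1 -0.05 8.5" --pt "6.1 -0.05 9" --pt "6.1 -0.05 9.2" --pt "6.1 -0.05 9.2" --spin '[0,0,0,0,0,0,0,0,0,0,0,0]'

```text
t: 10.13
position: [0.4823, 0.3071, 0.1686]
eef_rot: [-0.0, 0.8, 0.599, -0.0]
force: [-0.8, 1.0, 0.2]
grip_width: -0.002
```

step_arm --claw '[-1,-1,-1,-1]' --pt "0 0 0.2" --pt "0 0 0.4" --pt "0 0 0.6" --pt "0 0 0.6" --spin '[0,0,0,0]'

```text
t: 10.47
position: [0.4826, 0.3077, 0.1633]
eef_rot: [0.0, 0.8, 0.599, 0.001]
force: [1.1, 1.6, 1.6]
grip_width: 0.003
```

step_arm --claw '[-1,-1,-1,-1]' --pt "0.1 0 0.2" --pt "0.1 0 0.3" --pt "0.1 0 0.4" --pt "0.1 0 0.4" --spin '[0,0,0,0]'

```text
t: 10.8
position: [0.483, 0.309, 0.1594]
eef_rot: [-0.0, 0.8, 0.6, 0.001]
force: [0.8, 1.5, 3.7]
grip_width: -0.001
```

step_arm --claw '[-1,-1,-1]' --pt "0 0 0.1" --pt "0 0 0.2" --pt "0 0 0.2" --spin '[0,0,0]'

```text
t: 11.05
position: [0.4832, 0.3093, 0.1577]
eef_rot: [-0.0, 0.8, 0.6, 0.001]
force: [0.9, 1.8, 8.9]
grip_width: -0.001
```

step_arm --claw '[-1,-1,-1]' --pt "0 0 0.1" --pt "0 0 0.2" --pt "0 0 0.2" --spin '[0,0,0]'

```text
t: 11.3
position: [0.4836, 0.3093, 0.1572]
eef_rot: [0.0, 0.8, 0.599, 0.002]
force: [-5.3, -4.6, 34.5]
grip_width: -0.002
```

step_arm --claw '[-1,-1,-1]' --pt "0 0 0.1" --pt "0 0 0.2" --pt "0 0 0.2" --spin '[0,0,0]'

```text
t: 11.55
position: [0.4839, 0.3093, 0.1568]
eef_rot: [0.001, 0.8, 0.599, 0.002]
force: [-14.3, -13.3, 65.3]
grip_width: 0.001
```

Hard stop at tip z≈84 mm (home is 83). Now the other end.

step_arm --claw '[-1,-1,-1,-1,-1,-1,-1,-1,-1,-1]' --pt "0 0 -2" --pt "0 0 -4.5" --pt "-3 0 -4.5" --pt "-6 0 -4.5" --pt "-9 0 -4.5" --pt "-12.4 0 -4.5" --pt "-12.4 0 -4.5" --pt "-12.4 0 -3" --pt "-12.4 0 -2" --pt "-12.4 0 -2" --spin '[0,0,0,0,0,0,0,0,0,0]'

```text
t: 12.38
position: [0.4471, 0.1892, 0.1713]
eef_rot: [-0.0, 0.8, 0.599, -0.001]
force: [-0.0, -0.5, -0.3]
grip_width: -0.001
```

```bash
python3 - <<'E'
from h import *
st=status.get_state();go((.4488,.1894,.157),73.6,st);print(st["force"])
p,D=capture("scene");cv2.imwrite("pics/s6.png",cv2.resize(p[80:250,300:520,::-1],None,fx=3,fy=3))
E
```

```text
t 12.38 pos [0.4471 0.1892 0.1713] yaw 73.7 delta_cm [0.07 0.16 1.43] spin 0.06177368876882383
[-0.02579296 -0.52672394 -0.3062515 ]
```

View pics/s6.png

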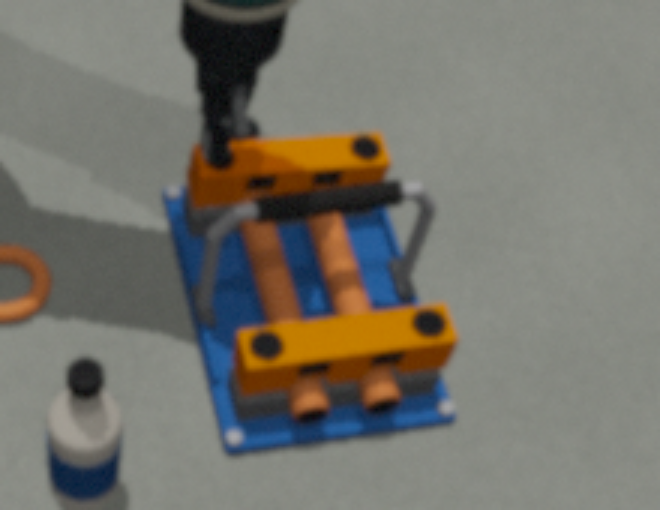

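The far end is now visibly lower and the fingers are over the -x pad. Pressing in steps.

step_arm --claw '[-1,-1,-1,-1,-1,-1,-1,-1]' --pt "0.1 0.15 0" --pt "0.1 0.15 0.2" --pt "0.1 0.15 0.5" --pt "0.1 0.15 0.8" --pt "0.1 0.15 1.1" --pt "0.1 0.15 1.3" --pt "0.1 0.15 1.4" --pt "0.1 0.15 1.4" --spin '[0,0,0,0,0,0,0,0]'

```text
t: 13.1
position: [0.4495, 0.1897, 0.1587]
eef_rot: [0.0, 0.8, 0.599, -0.0]
force: [-0.7, -2.0, 1.3]
grip_width: 0.005
```

step_arm --claw '[-1,-1,-1]' --pt "0 0 0.1" --pt "0 0 0.2" --pt "0 0 0.2" --spin '[0,0,0]'

```text
t: 13.35
position: [0.4495, 0.1897, 0.1568]
eef_rot: [0.0, 0.8, 0.599, -0.0]
force: [0.4, -1.9, 2.6]
grip_width: 0.0
```

step_arm --claw '[-1,-1,-1]' --pt "0 0 0.1" --pt "0 0 0.2" --pt "0 0 0.2" --spin '[0,0,0]'

```text
t: 13.6
position: [0.4496, 0.19, 0.1556]
eef_rot: [0.0, 0.8, 0.599, -0.0]
force: [-7.0, -6.3, 22.3]
grip_width: 0.005
```

step_arm --claw '[-1,-1,-1]' --pt "0 0 0.1" --pt "0 0 0.2" --pt "0 0 0.2" --spin '[0,0,0]'

```text
t: 13.85
position: [0.4499, 0.19, 0.1553]
eef_rot: [0.001, 0.8, 0.599, -0.0]
force: [-20.3, -14.8, 69.3]
grip_width: 0.001
```

-x end home at tip 82.5 mm. Back to the +x end for the final 1–2 mm.

step_arm --claw '[-1,-1,-1,-1,-1,-1,-1,-1,-1,-1]' --pt "0 0 -2" --pt "0 0 -3.5" --pt "3 0 -3.5" --pt "6 0 -3.5" --pt "9 0 -3.5" --pt "12.4 0 -3.5" --pt "12.4 0 -3.5" --pt "12.4 0 -2" --pt "12.4 0 -1" --pt "12.4 0 -1" --spin '[0,0,0,0,0,0,0,0,0,0]'

```text
t: 14.68
position: [0.4836, 0.3084, 0.1608]
eef_rot: [-0.0, 0.8, 0.599, -0.002]
force: [-0.2, -1.2, -1.1]
grip_width: 0.002
```

step_arm --claw '[-1,-1,-1,-1]' --pt "0 0 0.3" --pt "0 0 0.5" --pt "0 0 0.7" --pt "0 0 0.7" --spin '[0,0,0,0]'

```text
t: 15.02
position: [0.4845, 0.3088, 0.156]
eef_rot: [0.0, 0.801, 0.599, 0.0]
force: [-0.4, -0.4, -0.6]
grip_width: 0.0
```

step_arm --claw '[-1,-1,-1]' --pt "0 0 0.1" --pt "0 0 0.2" --pt "0 0 0.2" --spin '[0,0,0]'

```text
t: 15.27
position: [0.4847, 0.3091, 0.1556]
eef_rot: [0.001, 0.8, 0.599, 0.0]
force: [-6.9, -7.1, 27.4]
grip_width: 0.003
```

step_arm --claw '[-1,-1,-1]' --pt "0 0 0.1" --pt "0 0 0.2" --pt "0 0 0.2" --spin '[0,0,0]'

```text
t: 15.52
position: [0.485, 0.3092, 0.1553]
eef_rot: [0.001, 0.801, 0.599, 0.001]
force: [-16.4, -16.2, 60.5]
grip_width: 0.004
```

Strip_b is home at both ends (same 155.5 mm stop). Lifting over the handle to station_a's +x pad.

step_arm --claw '[-1,-1,-1,-1,-1,-1,-1,-1,-1,-1,-1,-1]' --pt "0 0 -3" --pt "0 0 -7" --pt "0 0 -11" --pt "0 0 -12" --pt "0 3 -12" --pt "0 6 -12" --pt "0 10 -12" --pt "0 14 -12" --pt "0 17 -12" --pt "0 18 -12" --pt "0 18 -12" --pt "0 18 -12" --spin '[0,0,0,0,0,0,0,0,0,0,0,0]'

```text
t: 16.52
position: [0.6569, 0.2586, 0.2717]
eef_rot: [-0.0, 0.8, 0.599, -0.0]
force: [-0.3, -0.4, -0.6]
grip_width: -0.004
```

```bash
python3 - <<'E'
from h import *
st=status.get_state();C=cam("wrist",st);go((.6566,.2575,.169),73.6,st)
p,D=capture("wrist");cv2.imwrite("pics/w7.png",p[:,:,::-1])
m=p.max(2)<80;m[270:]=0
for c,s in blobs(m,100):
    if max(s[2:4])<60: print(c,s,dep(C,*c,D[int(c[1]),int(c[0])]).round(4))
E
```

```text
t 16.52 pos [0.6569 0.2586 0.2717] yaw 73.7 delta_cm [-1.100e-01  1.000e-02  1.027e+01] spin 0.051348323559722076
[180.3 179.6] [151 164  40  36 476] [0.5016 0.3055 0.032 ]
[137.2 191.8] [124 180  27  24 499] [0.4858 0.3086 0.0833]
[322.9 195.6] [310 183  27  26 532] [0.6568 0.2574 0.0934]
[520.7 215.8] [510 206  23  20 350] [0.8616 0.1588 0.0432]
[167.3 220.4] [162 208  12  26 213] [0.493  0.2715 0.071 ]
[207.  242.9] [ 183  216   43   54 1528] [0.5663 0.2604 0.1479]
[483.8 228.4] [474 219  20  20 198] [0.8277 0.1456 0.0258]
[455.8 263.1] [447 255  18  15 149] [0.7876 0.1084 0.0253]
[174.5 264.1] [169 256  11  14 102] [0.4783 0.2227 0.0695]
[254.2 267. ] [237 264  32   6 141] [0.6371 0.2784 0.2501]
[391.7 267. ] [378 264  32   6 142] [0.6854 0.2639 0.2496]
```

View pics/w7.png

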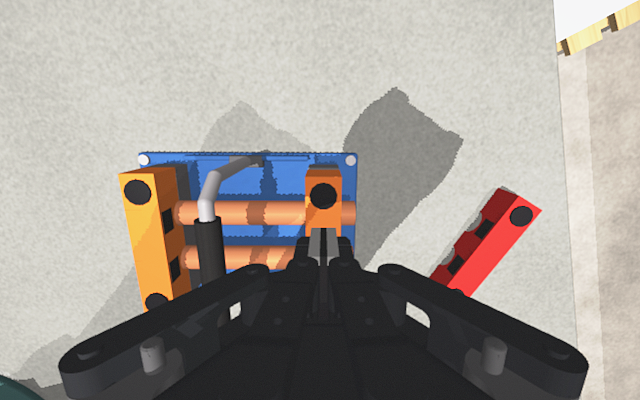

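Strip_b's pad now reads z=83 mm, which is home. Strip_a's +x pad is at (0.657,0.257), matching the target. Pressing it.

step_arm --claw '[-1,-1,-1,-1,-1,-1,-1,-1,-1,-1]' --pt "-0.1 0 3" --pt "-0.1 0 6" --pt "-0.1 0 8.5" --pt "-0.1 0 9.5" --pt "-0.1 0 10" --pt "-0.1 0 10.3" --pt "-0.1 0 10.6" --pt "-0.1 0 10.9" --pt "-0.1 0 11.2" --pt "-0.1 0 11.2" --spin '[0,0,0,0,0,0,0,0,0,0]'

```text
t: 17.4
position: [0.6574, 0.2584, 0.1614]
eef_rot: [-0.0, 0.8, 0.6, 0.002]
force: [0.1, 3.6, 3.6]
grip_width: 0.0
```

step_arm --claw '[-1,-1,-1]' --pt "0 0 0.1" --pt "0 0 0.2" --pt "0 0 0.3" --spin '[0,0,0]'

```text
t: 17.65
position: [0.6576, 0.2586, 0.1588]
eef_rot: [-0.0, 0.8, 0.6, 0.002]
force: [2.0, 5.7, 6.7]
grip_width: 0.001
```

step_arm --claw '[-1,-1,-1]' --pt "0 0 0.1" --pt "0 0 0.2" --pt "0 0 0.2" --spin '[0,0,0]'

```text
t: 17.9
position: [0.6577, 0.2589, 0.1575]
eef_rot: [0.0, 0.8, 0.6, 0.002]
force: [-0.1, 4.6, 13.9]
grip_width: 0.002
```

step_arm --claw '[-1,-1,-1]' --pt "0 0 0.1" --pt "0 0 0.2" --pt "0 0 0.2" --spin '[0,0,0]'

```text
t: 18.15
position: [0.6581, 0.2589, 0.1571]
eef_rot: [0.0, 0.8, 0.6, 0.003]
force: [-5.6, 0.7, 32.6]
grip_width: -0.006
```

step_arm --claw '[-1,-1]' --pt "0 0 0.1" --pt "0 0 0.1" --spin '[0,0]'

```text
t: 18.32
position: [0.6583, 0.2589, 0.157]
eef_rot: [0.001, 0.8, 0.599, 0.003]
force: [-8.4, -2.6, 42.0]
grip_width: 0.005
```

step_arm --claw '[-1,-1,-1,-1,-1,-1,-1,-1,-1,-1]' --pt "0 0 -2" --pt "0 0 -4.5" --pt "-3 0 -4.5" --pt "-6 0 -4.5" --pt "-9 0 -4.5" --pt "-12.5 0 -4.5" --pt "-12.5 0 -4.5" --pt "-12.5 0 -3" --pt "-12.5 0 -2" --pt "-12.5 0 -2" --spin '[0,0,0,0,0,0,0,0,0,0]'

```text
t: 19.15
position: [0.6208, 0.1375, 0.1697]
eef_rot: [-0.001, 0.8, 0.6, -0.001]
force: [-1.1, -0.3, -0.0]
grip_width: -0.002
```

```bash
python3 - <<'E'
from h import *
st=status.get_state();go((.6215,.1385,.157),73.6,st);print(st["force"])
E
```

```text
t 19.15 pos [0.6208 0.1375 0.1697] yaw 73.7 delta_cm [0.12 0.04 1.27] spin 0.08984439847642989
[-1.09124153 -0.31661982 -0.03985814]
```

step_arm --claw '[-1,-1,-1,-1,-1,-1,-1,-1]' --pt "0.1 0 0.2" --pt "0.1 0 0.4" --pt "0.1 0 0.6" --pt "0.1 0 0.8" --pt "0.1 0 1" --pt "0.1 0 1.2" --pt "0.1 0 1.4" --pt "0.1 0 1.4" --spin '[0,0,0,0,0,0,0,0]'

```text
t: 19.82
position: [0.6221, 0.1382, 0.1579]
eef_rot: [0.0, 0.8, 0.599, -0.0]
force: [0.1, -1.1, 1.2]
grip_width: 0.001
```

step_arm --claw '[-1,-1,-1]' --pt "0 0 0.1" --pt "0 0 0.2" --pt "0 0 0.2" --spin '[0,0,0]'

```text
t: 20.07
position: [0.6221, 0.1383, 0.1561]
eef_rot: [0.0, 0.8, 0.599, -0.0]
force: [-1.2, -4.0, 4.1]
grip_width: -0.001
```

step_arm --claw '[-1,-1,-1]' --pt "0 0 0.1" --pt "0 0 0.2" --pt "0 0 0.2" --spin '[0,0,0]'

```text
t: 20.32
position: [0.6224, 0.1384, 0.1557]
eef_rot: [0.001, 0.8, 0.599, 0.0]
force: [-8.3, -7.4, 26.9]
grip_width: -0.004
```

step_arm --claw '[-1,-1,-1]' --pt "0 0 0.1" --pt "0 0 0.2" --pt "0 0 0.2" --spin '[0,0,0]'

```text
t: 20.57
position: [0.6227, 0.1384, 0.1554]
eef_rot: [0.001, 0.801, 0.599, 0.0]
force: [-19.9, -12.5, 54.5]
grip_width: -0.0
```

step_arm --claw '[-1,-1,-1,-1,-1,-1,-1,-1,-1,-1]' --pt "0 0 -2" --pt "0 0 -3.5" --pt "3 0 -3.5" --pt "6 0 -3.5" --pt "9 0 -3.5" --pt "12.4 0 -3.5" --pt "12.4 0 -3.5" --pt "12.4 0 -2" --pt "12.4 0 -1" --pt "12.4 0 -1" --spin '[0,0,0,0,0,0,0,0,0,0]'

```text
t: 21.4
position: [0.656, 0.2563, 0.159]
eef_rot: [-0.0, 0.801, 0.599, -0.002]
force: [0.2, -1.0, 0.8]
grip_width: 0.005
```

step_arm --claw '[-1,-1,-1,-1]' --pt "0 0 0.3" --pt "0 0 0.5" --pt "0 0 0.7" --pt "0 0 0.7" --spin '[0,0,0,0]'

```text
t: 21.73
position: [0.6572, 0.2571, 0.1558]
eef_rot: [0.0, 0.801, 0.599, 0.0]
force: [-0.2, -1.7, 5.5]
grip_width: 0.002
```

step_arm --claw '[-1,-1,-1]' --pt "0 0 0.1" --pt "0 0 0.2" --pt "0 0 0.2" --spin '[0,0,0]'

```text
t: 21.98
position: [0.6575, 0.2572, 0.1556]
eef_rot: [0.001, 0.801, 0.599, 0.001]
force: [-10.0, -7.3, 27.1]
grip_width: 0.002
```

All four stops are at 155.5 mm. Lifting and backing off to check.

step_arm --claw '[-1,-1,-1,-1,-1,-1,-1,-1,-1,-1,-1,-1]' --pt "0 0 -3" --pt "0 0 -7" --pt "0 0 -11" --pt "0 0 -14" --pt "-1 -2 -16" --pt "-3 -6 -17" --pt "-5 -10 -18" --pt "-7 -14 -18" --pt "-9 -18 -18" --pt "-11 -22 -18" --pt "-12.5 -25 -18" --pt "-12.5 -26.6 -18" --spin '[0,0,0,0,0,0,0,0,0,0,0,0]'

```text
t: 22.98
position: [0.3632, 0.2108, 0.3327]
eef_rot: [0.001, 0.801, 0.599, -0.0]
force: [0.1, 0.5, 1.4]
grip_width: -0.004
```

step_arm --claw '[0,1,1,1,1,1]' --pt "0 0 0" --pt "0 0 0" --pt "0 0 0" --pt "0 0 0" --pt "0 0 0" --pt "0 0 0" --spin '[0,0,0,0,0,0]'

```text
t: 23.48
position: [0.3669, 0.2124, 0.3327]
eef_rot: [-0.0, 0.8, 0.599, -0.0]
force: [-1.0, -0.1, 0.2]
grip_width: 0.846
```

```bash
python3 - <<'E'
from h import *
st=status.get_state();C=cam("wrist",st);p,D=capture("wrist");cv2.imwrite("pics/w8.png",p[:,:,::-1])
W=cloud(C,D)
m=p.max(2)<80;m[270:]=0
for c,s in blobs(m,150):
    if max(s[2:4])<60:
        u,v=c.astype(int);print(c,s,np.median(W[v-3:v+4,u-3:u+4].reshape(-1,3),0).round(4))
print(st["position"],st["force"])
p,D=capture("scene");cv2.imwrite("pics/s8.png",p[:,:,::-1]);cv2.imwrite("pics/s8c.png",cv2.resize(p[80:250,300:520,::-1],None,fx=3,fy=3))
p,D=capture("top");cv2.imwrite("pics/t8.png",p[:,:,::-1])
E
```

```text
[403.5  63. ] [392  51  24  25 442] [0.4837 0.3084 0.0824]
[572.9  63.7] [561  51  25  26 476] [0.655  0.2582 0.0825]
[540.9  98.6] [534  87  15  23 244] [0.6315 0.2298 0.0661]
[531.5 148.3] [525 139  14  20 211] [0.6156 0.1754 0.0669]
[395.5 177.7] [386 168  20  20 325] [0.4484 0.1909 0.0828]
[548.4 178.4] [538 169  22  20 345] [0.62   0.1395 0.0829]
[244.4 255.7] [228 234  28  36 642] [0.3347 0.2282 0.2876]
[401.7 255.7] [390 234  29  36 639] [0.4036 0.2065 0.2847]
[215.9 258.5] [196 243  36  27 228] [0.3232 0.2318 0.2907]
[430.1 258.4] [415 243  36  27 225] [0.4148 0.205  0.2904]
[0.3668679  0.21236459 0.3327499 ] [-1.01182988 -0.11512215  0.15605702]
```

View pics/w8.png

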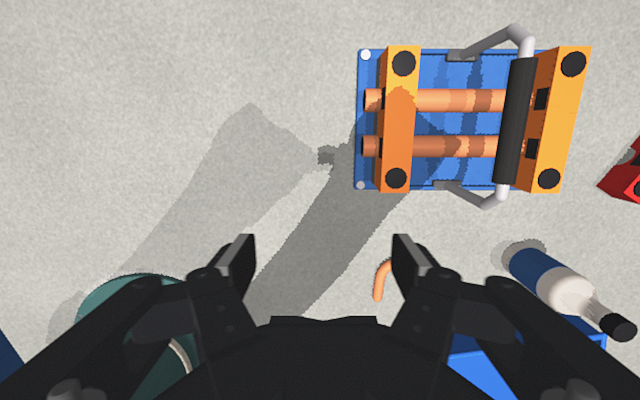

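View pics/s8c.png

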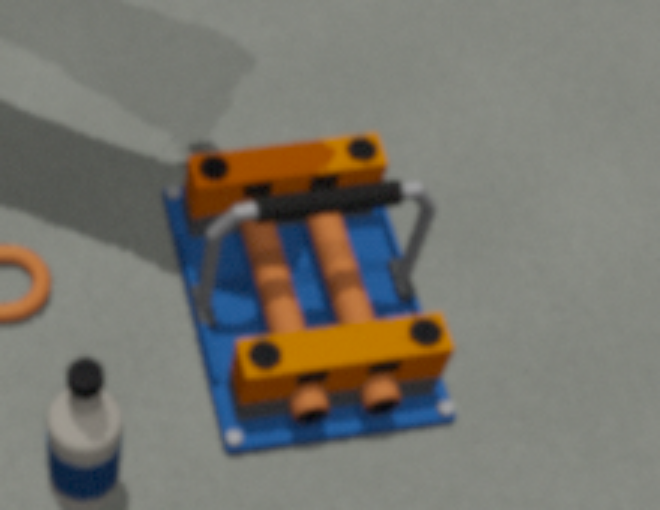

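View pics/s8.png

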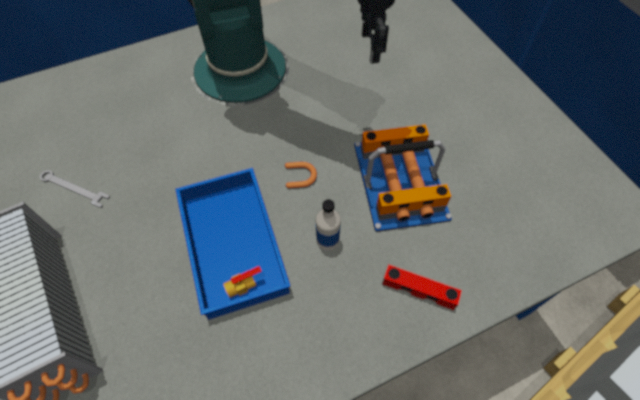

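The four pads, px (403,63), (396,178), (573,64) and (548,178), read z = 82.4–82.9 mm against 83 for home. Tubes are in their saddles; bottle, bend and valve are unmoved. Handing in.

```bash
python3 -c "
from station import job
print(job.hand_in())"
```

```text
the job is handed in; nothing more can be done
None
```

Both orange strips are pressed fully home and the job is handed in, at about 23.6 s on the robot's clock.

- **What I did:** I took the second orange strip from the bin, set it on station_b's free studs and let go. Then I pressed both strips down with the closed fingertips, +x end, then -x end, then the +x end again.
- **Strips:** Every end came to a hard stop with the TCP at about 155.5 mm. The last wrist depth check put all four thumb pads 82.4–82.9 mm above the bench, against 83 mm for fully home.
- **Everything else:** In the last pictures both tubes lie in their saddles. The bottle, the bend and the valve look unmoved by eye. The gripper is open and clear of everything.
- **Forces:** The highest wrist reading I saw was about 69 N upward (about 74 N in total) while pressing with the fingertips, under the 120 N limit.
- **Disagreements:** No final check failed. Early on, the overhead and scene cameras differed by about 2–5 mm on some of the pads, so I relied on the wrist camera, whose stud spacing of 124.2 mm matched the expected 124 mm.

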